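Sweep the tube and bar offcuts into the scrap pan

TASK

Take the bench sweeper by its handle and sweep the two aluminium offcuts, the square tube stub and the round bar slug, along the bench into the scrap pan through its open side, without touching the offcuts with the gripper. When both lie fully inside the pan, stand the sweeper upright on the bench, clear of the pan, and let go.

Things in the scene. Friction and masses are not known exactly. Their poses are not given: they have to be found in the camera images.
- sweeper_mid (a point): Bench sweeper, loose, an upside-down T, 0.35 kg: aluminium-faced wooden foot 170 mm long (x), 40 thick (y), 34 high; upright handle 28 x 28 mm (faces square to x, y) from its middle to 140 mm above the bench. Sweeps along its y with either long face; grip the handle across y, as held across x it may pivot while sweeping. Point: on the handle's axis, half-way up, 70 mm above the underside; z up.
- pan: Sheet-steel scrap pan fixed to the bench: walls on three sides (3 mm thick, 45 high), fourth side open. Inside 220 mm (x) by 150 (y), floor 2 mm thick. Origin: middle of the inside, at bench level. Open side at y = +75 mm facing +y; a 30 mm ramp (y 75 to 105) leads down to the bench. The offcuts lie in front of it (centres x -50 to 50, y 140 to 250 mm).
- tube_mid (a point): Offcut of square aluminium tube, loose, 40 by 40 mm outside, 5 mm wall, 30 mm high, standing on a cut end, about 60 g. This point is its centre, 15 mm above its underside; z up along the bore.
- bar_mid (a point): Offcut of solid round aluminium bar, loose, 36 mm diameter, 30 mm high, standing on a cut end, about 80 g. This point is its centre, 15 mm above its underside; z up along its axis.
Things that resemble listed ones, but are neither listed nor needed, are in the scene too. Leave any red look-alike of the part that bears bar_mid alone.

How it is judged:
By the outcome, as a careful person would: the job done as asked, in the order asked, and still so for the second after the job is handed in, with the robot touching nothing.
It also fails if it takes over 45 s, if anything falls off the work surface, if the arm or the gripper's body presses on something with over 40 N, if the wrist force passes 120 N, or if a joint passes its speed limit or range.

ROBOT

A 6-joint arm with a two-finger parallel gripper is mounted at the origin on the work surface. World frame = base frame: x ahead of the robot, y to its left, z up, the work surface at z = 0. Lengths are in m, angles in degrees, forces in N, time in s.
With the tool pointing down it reaches from about 0.275 to 0.775 m from the base axis. Payload 14.6 kg.
Tool frame: the origin (TCP) lies between the finger pads; the fingertips stand 14 mm ahead of it and the grasp point (between the pads) lies 5 mm behind it (robot.finger_overhang is the distance from the TCP to the fingertips, in m); z points along the fingers, x is the direction in which the jaws open and shut, and the axes are right-handed (so a half turn about z gives the same grasp; the last joint's range is limited). The gripper opens to 85 mm and grips with 20 to 120 N. Pads are 22 mm wide; open, the fingers measure 114 mm over their backs; the gripper's body (76 mm by 85 mm) begins 54 mm behind the grasp point. The pads swing forward as they close: fully open they stand 13 mm farther back than shut.
Start: joints at [-78.226, 15.075, -2.767, 72.158, 0, 81.102], TCP at [0.185, -0.491, 0.245] pointing down, gripper open.
Joint ranges: [-151.79, 151.79], [-50.71, 97.33], [-67.44, 78.34], [-121.81, 120.89], [-77.56, 73.72], [-180, 180]. Speed limits (degrees/s): [108.29, 108.29, 147.25, 159.86, 180, 180].

INTERFACE

Orientations are given as a 3x3 rotation matrix whose columns are the frame's x, y, z axes.
In Python, from rig import robot, vision gives the robot as it stands.
- The arm moves only by the shell command python3 -m creep 'ROWS'. ROWS is JSON, one flat list of numbers, 7 for each row, row after row: the shift along the tool's x, y, z in cm, then the turn, a rotation vector about the tool's x, y, z in degrees, then the opening, from 0 (shut) to 1 (fully open). A call has 1 to 20 rows; each row shifts and turns the commanded pose from where the row before left it, along the tool's axes as they then stand; what a row does not reach is not made up. A row lasts 1/12 s, in which the tool goes at most 41.7 mm and 7.16 degrees, less where a joint would pass 70% of its speed; a pose out of reach is approached as far as the arm can. A call is refused whole if a number of a shift passes 4.17 or a number of a turn 7.16, either way. A call with a gripper value outside its range is refused whole. The fingers move at their own pace and stop on an object; the grip force is fixed at half the most. Time passes only in rows, so rows that do not move let the fingers close. It gives the time, the measured TCP pose, the force and the opening at its end, in the units of the state.
- robot.get_obs(): the state, without advancing time (a new reading comes with each control period).
- vision.get_image(name): name is "side" or "top" or "wrist"; returns a dict with "image" (480x640x3 uint8, red, green, blue), "mtx" (3x3 intrinsics, pixels), "R" (3x3) and "t" (3): a world point X has camera coordinates R X + t; the wrist camera has in their place "T_tool_cam" (4x4, takes a point from camera to tool coordinates, whose origin is the TCP and whose axes are the tool frame's). Camera axes: x right, y down, z forward; pixel columns grow to the right and rows downward; lengths in m; the calibration is good to about 2 mm. A picture is of the moment at which its call begins: read the wrist's pose just before it. There is no depth.
- robot.hand_in(): hands the job in, once; it reports no verdict.
The state is a dict: "time": time; "joint_positions": joint angles; "qd": joint speeds; "effort": joint torques, N m; "tool_pos": TCP position; "orientation": TCP orientation; "force": force on the tool from outside, world axes, zero at the start; "torque": the same for the moment, N m; "gripper_width": finger opening in m.
Only numpy, scipy, OpenCV 4.12 (cv2) and the standard library are available. Lean on these libraries where they do the work, as an engineer would, in place of code of your own. Each camera call takes 0.05 s, during which the arm holds its last target.

## Working session

There is one attempt and no reset: what is moved stays moved. The work goes in short steps, Python scripts to look and compute and a shell command to move; the robot and the scene stay as the last step left them, time stands still between calls to the robot, and variables do not carry over. Pictures are saved under pics/ and viewed, and the job is handed in when it is done.

```bash
mkdir -p pics; ls; python3 - <<'E'
from rig import robot, vision
import cv2,numpy as np
np.set_printoptions(precision=4,suppress=True)
o=robot.get_obs();print(o['time'],o['tool_pos'],o['orientation'],o['gripper_width'],o['force'])
import pickle
d={}
for n in ["side","top","wrist"]:
    v=vision.get_image(n);d[n]=v
    cv2.imwrite(f"pics/{n}0.png",v["image"][:,:,::-1])
    print(n,{k:x for k,x in v.items() if k!="image"})
pickle.dump(d,open("d0.pkl","wb"))
E
```

```text
pics
0.0 [ 0.1853 -0.4909  0.2448] [[ 0.353  -0.9356 -0.0002]
 [-0.9356 -0.353   0.001 ]
 [-0.001  -0.0002 -1.    ]] 0.08540687256769113 [ 0.5703 -0.1105 -0.169 ]
side {'mtx': array([[600.4551,   0.    , 332.2593],
       [  0.    , 600.4551, 229.5495],
       [  0.    ,   0.    ,   1.    ]]), 'R': array([[-0.7686, -0.6395,  0.018 ],
       [-0.4805,  0.5585, -0.6762],
       [ 0.4224, -0.5283, -0.7365]]), 't': array([0.426 , 0.288 , 0.9484])}
top {'mtx': array([[516.7456,   0.    , 311.9469],
       [  0.    , 516.7456, 240.4826],
       [  0.    ,   0.    ,   1.    ]]), 'R': array([[ 0.0084, -0.9999, -0.0059],
       [-0.9969, -0.0079, -0.0788],
       [ 0.0788,  0.0066, -0.9969]]), 't': array([0.0203, 0.5309, 1.0643])}
wrist {'mtx': array([[415.5433,   0.    , 327.2461],
       [  0.    , 415.5433, 236.6158],
       [  0.    ,   0.    ,   1.    ]]), 'T_tool_cam': array([[ 1.    , -0.0002,  0.0009,  0.0002],
       [-0.0002,  0.9454,  0.3258, -0.0834],
       [-0.0009, -0.3258,  0.9454, -0.1282],
       [ 0.    ,  0.    ,  0.    ,  1.    ]])}
```

View pics/top0.png

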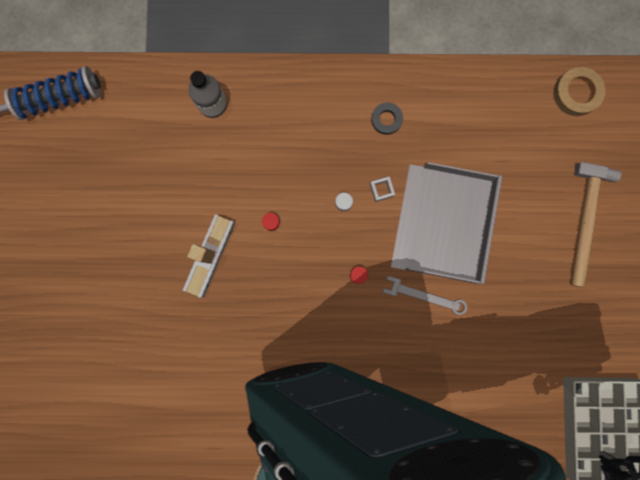

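View pics/side0.png

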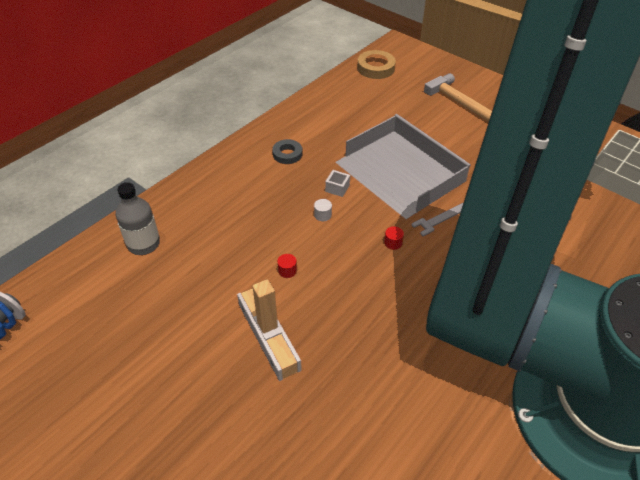

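View pics/wrist0.png

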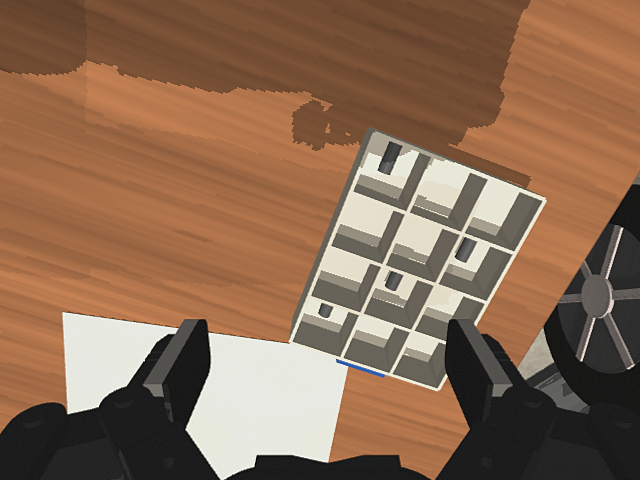

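The top view shows the sweeper at about (208,256), the pan at (447,222), the tube at (383,188) and the bar at (344,201). The red decoys are at (271,220) and (359,274). Next I'll measure these.

```bash
cat > h.py <<'E'
import numpy as np,cv2,pickle
np.set_printoptions(precision=4,suppress=True)
def ray(v,uv,z):
    uv=np.atleast_2d(np.array(uv,float))
    d=np.c_[(uv-v["mtx"][:2,2])/np.diag(v["mtx"])[:2],np.ones(len(uv))]@v["R"]
    c=-v["R"].T@v["t"]
    s=(z-c[2])/d[:,2]
    return c+d*s[:,None]
def proj(v,X):
    p=(v["R"]@np.atleast_2d(X).T).T+v["t"]; return p[:,:2]/p[:,2:]*np.diag(v["mtx"])[:2]+v["mtx"][:2,2]
def blobs(mask,amin=60):
    c,_=cv2.findContours(mask.astype(np.uint8),cv2.RETR_EXTERNAL,cv2.CHAIN_APPROX_NONE)
    return [x for x in c if cv2.contourArea(x)>amin]
E
python3 - <<'E'
from h import *
d=pickle.load(open("d0.pkl","rb"));v=d["top"];im=v["image"]
hsv=cv2.cvtColor(im,cv2.COLOR_RGB2HSV)
m=(hsv[...,1]<70)&(hsv[...,2]>60); m[:60]=0;m[330:]=0
for c in blobs(m,40):
    r=cv2.minAreaRect(c);print(cv2.contourArea(c),np.array(r[0]),r[1],r[2],cv2.boxPoints(r).round(1).tolist())
cr=cv2.resize(im[150:310,170:320],None,fx=5,fy=3.7) 
cv2.imwrite("pics/z1.png",cv2.resize(im[190:310,170:300],None,fx=5,fy=5,interpolation=cv2.INTER_CUBIC)[:,:,::-1])
cv2.imwrite("pics/z2.png",cv2.resize(im[155:295,320:510],None,fx=4,fy=4,interpolation=cv2.INTER_CUBIC)[:,:,::-1])
s=d["side"]["image"]
cv2.imwrite("pics/z3.png",cv2.resize(s[270:390,220:320],None,fx=5,fy=5,interpolation=cv2.INTER_CUBIC)[:,:,::-1])
E
```

```text
737.0 [425.1 296.7] (86.01394653320312, 17.70875358581543) 18.43494987487793 [[381.5, 291.5], [387.1000061035156, 274.70001220703125], [468.70001220703125, 301.8999938964844], [463.1000061035156, 318.70001220703125]]
757.0 [208.4224 255.6811] (22.322093963623047, 83.37959289550781) 23.198591232299805 [[181.6999969482422, 289.6000061035156], [214.60000610351562, 213.0], [235.10000610351562, 221.8000030517578], [202.3000030517578, 298.3999938964844]]
241.0 [343.5 201. ] (18.0, 17.0) 90.0 [[335.0, 192.0], [352.0, 192.0], [352.0, 210.0], [335.0, 210.0]]
398.5 [382.0865 188.2811] (20.733055114746094, 21.174184799194336) 72.89727020263672 [[368.8999938964844, 181.5], [389.20001220703125, 175.3000030517578], [395.29998779296875, 195.10000610351562], [375.0, 201.3000030517578]]
10065.0 [446.7451 221.443 ] (94.80189514160156, 110.3580093383789) 10.407711029052734 [[390.20001220703125, 267.20001220703125], [410.1000061035156, 158.60000610351562], [503.29998779296875, 175.6999969482422], [483.3999938964844, 284.29998779296875]]
493.5 [597.7973 171.7162] (45.538516998291016, 14.302711486816406) 
[... 235 characters left out ...]
2.0, 132.0]]
202.0 [  8.0851 105.444 ] (32.851985931396484, 18.487293243408203) 75.0685806274414 [[-5.099999904632568, 92.0], [12.800000190734863, 87.19999694824219], [21.200000762939453, 118.9000015258789], [3.4000000953674316, 123.69999694824219]]
873.5 [207.7846  96.1231] (41.17953109741211, 30.016401290893555) 60.2551155090332 [[184.5, 85.69999694824219], [210.60000610351562, 70.80000305175781], [231.0, 106.5999984741211], [205.0, 121.4000015258789]]
254.5 [89.949  81.3831] (34.376190185546875, 14.253541946411133) 56.97612762451172 [[74.5999984741211, 70.9000015258789], [86.5999984741211, 63.099998474121094], [105.30000305175781, 91.9000015258789], [93.30000305175781, 99.69999694824219]]
```

View pics/z1.png

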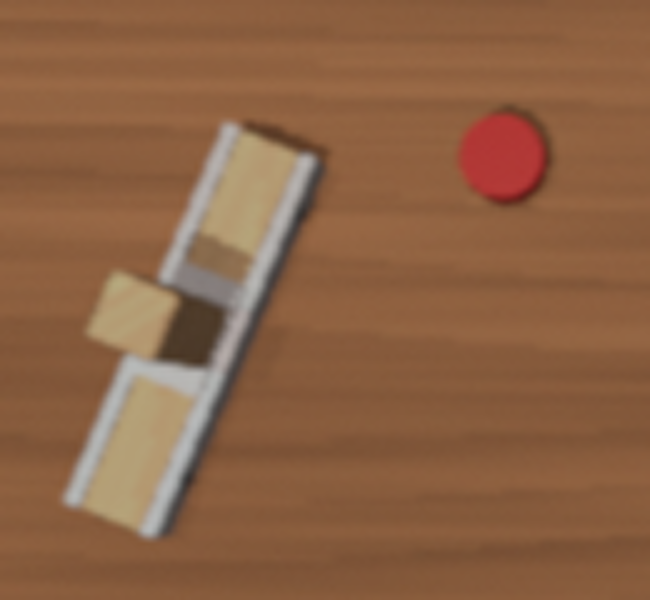

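View pics/z2.png

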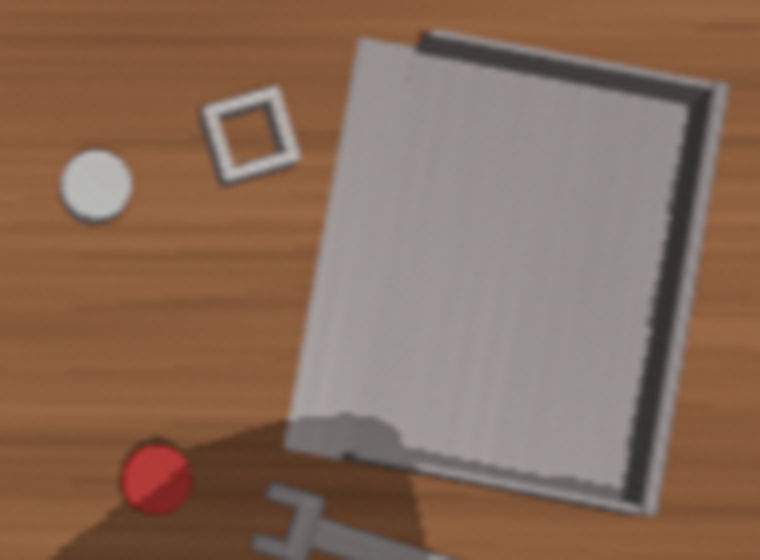

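View pics/z3.png

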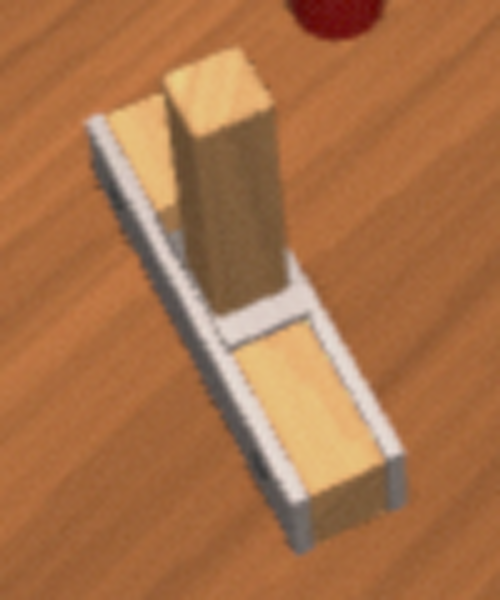

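```bash
python3 - <<'E'
from h import *
d=pickle.load(open("d0.pkl","rb"));v=d["top"];im=v["image"]
z1=lambda p:np.array(p,float)/5+[170,190]-.4
z2=lambda p:np.array(p,float)/4+[320,155]-.4
F=ray(v,z1([(222,122),(322,155),(160,538),(65,500)]),.034)[:,:2]
H=ray(v,z1([(118,270),(182,292),(150,358),(85,332)]),.140)[:,:2]
print("foot",F,F.mean(0),"len",np.linalg.norm(F[0]-F[3]),np.linalg.norm(F[1]-F[2]),"w",np.linalg.norm(F[0]-F[1]))
print("handle",H,H.mean(0),[np.linalg.norm(H[i]-H[i-1]) for i in range(4)])
a=(F[0]+F[1]-F[2]-F[3]);print("foot dir deg",np.degrees(np.arctan2(a[1],a[0])))
R=ray(v,z2([(360,38),(287,447)]),0.001)[:,:2]
W=ray(v,z2([(727,85),(655,513)]),.045)[:,:2]
print("ramp",R,np.linalg.norm(R[0]-R[1]),"back",W,np.linalg.norm(W[0]-W[1]))
x=(R[0]-R[1])/np.linalg.norm(R[0]-R[1]);x2=(W[0]-W[1])/np.linalg.norm(W[0]-W[1])
print("dirs",np.degrees(np.arctan2(x[1],x[0])),np.degrees(np.arctan2(x2[1],x2[0])))
yv=R.mean(0)-W.mean(0);print("depth(183 exp)",np.linalg.norm(yv),np.degrees(np.arctan2(yv[1],yv[0])))
yv/=np.linalg.norm(yv)
c=(R.mean(0)-yv*.105+W.mean(0)+yv*.078)/2
print("pan center",c)
hsv=cv2.cvtColor(im,cv2.COLOR_RGB2HSV)
X=np.array([yv[1],-yv[0]]) 
def loc(p): q=p-c;return np.array([q@X,q@yv])*1000
bar=ray(v,[z2((96,185))],.03)[0,:2];tube=ray(v,[z2([(201,106),(277,86),(300,160),(224,186)]).mean(0)],.03)[0,:2]
red1=ray(v,[z1((503,157))],.03)[0,:2];red2=ray(v,[z2((156,478))],.03)[0,:2]
for n,p in dict(bar=bar,tube=tube,red1=red1,red2=red2,sweep=F.mean(0),hand=H.mean(0)).items(): print(n,p,"pan frame mm",loc(p))
# check side triangulation of handle top, bar
s=d["side"]
print("side handle top",proj(s,[*H.mean(0),.14]),"expected z3:",np.array([(165,80),(240,47),(273,103),(197,138)]).mean(0)/5+[220,270])
print("side bar",proj(s,[*bar,.03]),"tube",proj(s,[*tube,.03]))
E
```

```text
foot [[0.5835 0.2293]
 [0.57   0.1873]
 [0.4107 0.2509]
 [0.426  0.2905]] [0.4975 0.2395] len 0.1689958973025215 0.1714785524236307 w 0.04416073735117753
handle [[0.5137 0.246 ]
 [0.5057 0.2218]
 [0.4809 0.2332]
 [0.4904 0.2577]] [0.4977 0.2397] [np.float64(0.026097195891558355), np.float64(0.02548723446373554), np.float64(0.027246133135249533), np.float64(0.026335694910708946)]
foot dir deg -21.491995671944984
ramp [[ 0.6997 -0.185 ]
 [ 0.4784 -0.1447]] 0.22485658541853243 back [[ 0.6662 -0.3664]
 [ 0.4451 -0.3253]] 0.22486707162321165
dirs -10.307133202323582 -10.52686164910458
depth(183 exp) 0.18407842353226017 79.53660482870626
pan center [ 0.5699 -0.2686]
bar [ 0.6138 -0.041 ] pan frame mm [  1.8962 231.8041]
tube [ 0.6412 -0.1219] pan frame mm [ 43.4756 157.2056]
red1 [0.5702 0.1122] pan frame mm [-68.8585 374.5348]
red2 [ 0.461  -0.0726] pan frame mm [-142.7034  172.9575]
sweep [0.4975 0.2395] pan frame mm [-163.419   486.5406]
hand [0.4977 0.2397] pan frame mm [-163.3191  486.7279]
side handle top [[262.9245 286.4568]] expected z3: [263.75 288.4 ]
side bar [[322.8007 204.6021]] tube [[337.8339 177.9172]]
```

```bash
cat >> h.py <<'E'
from scipy.spatial.transform import Rotation as Ro
def sim(p,R,rows):
    p=np.array(p,float);R=np.array(R,float)
    for r in np.array(rows,float).reshape(-1,7):
        p=p+R@r[:3]/100; R=R@Ro.from_rotvec(np.radians(r[3:6])).as_matrix()
    return p,R
def const(p,R,tp,ang,n):
    "n equal rows about tool z to reach tp with tool x at world angle ang (deg)"
    yaw=np.degrees(np.arctan2(R[1,0],R[0,0])); dw=(ang-yaw+180)%360-180
    t=-dw/n; A=np.zeros((3,3)); Rk=np.array(R)
    for k in range(n):
        A+=Rk; Rk=Rk@Ro.from_rotvec([0,0,np.radians(t)]).as_matrix()
    s=np.linalg.solve(A,np.array(tp)-p)*100
    return s,t
PC=np.array([.5699,-.2686]);PX=np.array([np.cos(np.radians(-10.46)),np.sin(np.radians(-10.46))]);PY=np.array([-PX[1],PX[0]])
def P(x,y,z): return np.r_[PC+PX*x/1000+PY*y/1000,z]
def L(p): q=np.array(p)[:2]-PC; return np.array([q@PX,q@PY])*1000
E
python3 - <<'E'
from h import *; from rig import robot
o=robot.get_obs()
s,t=const(o['tool_pos'],np.array(o['orientation']),[.4977,.2397,.200],68.5,28)
print(s,t)
E
```

```text
[ 1.2673 -3.4309  0.1624] -4.92248268637798
```

```bash
python3 -m creep '[1.27,-3.43,0.16,0,0,-4.92,1, 1.27,-3.43,0.16,0,0,-4.92,1, 1.27,-3.43,0.16,0,0,-4.92,1, 1.27,-3.43,0.16,0,0,-4.92,1, 1.27,-3.43,0.16,0,0,-4.92,1, 1.27,-3.43,0.16,0,0,-4.92,1, 1.27,-3.43,0.16,0,0,-4.92,1, 1.27,-3.43,0.16,0,0,-4.92,1, 1.27,-3.43,0.16,0,0,-4.92,1, 1.27,-3.43,0.16,0,0,-4.92,1, 1.27,-3.43,0.16,0,0,-4.92,1, 1.27,-3.43,0.16,0,0,-4.92,1, 1.27,-3.43,0.16,0,0,-4.92,1, 1.27,-3.43,0.16,0,0,-4.92,1, 1.27,-3.43,0.16,0,0,-4.92,1, 1.27,-3.43,0.16,0,0,-4.92,1, 1.27,-3.43,0.16,0,0,-4.92,1, 1.27,-3.43,0.16,0,0,-4.92,1, 1.27,-3.43,0.16,0,0,-4.92,1]'
python3 - <<'E'
from h import *; from rig import robot
o=robot.get_obs();print(o['joint_positions'])
print(const(o['tool_pos'],np.array(o['orientation']),[.4977,.2397,.200],68.5,10))
E
```

```text
time: 1.73
tool_pos: [0.6272, -0.0534, 0.2143]
orientation: [[0.911, 0.413, -0.0], [0.413, -0.911, 0.0], [-0.0, -0.0, -1.0]]
force: [1.4, 0.8, -0.1]
gripper_width: 0.0853
[-12.2796  26.0723   9.5098  73.462    0.003   53.3214]
(array([ 1.1451, -3.0779,  0.1443]), np.float64(-4.410092380928501))
```

```bash
python3 -m creep '[1.15,-3.08,0.14,0,0,-4.41,1, 1.15,-3.08,0.14,0,0,-4.41,1, 1.15,-3.08,0.14,0,0,-4.41,1, 1.15,-3.08,0.14,0,0,-4.41,1, 1.15,-3.08,0.14,0,0,-4.41,1, 1.15,-3.08,0.14,0,0,-4.41,1, 1.15,-3.08,0.14,0,0,-4.41,1, 1.15,-3.08,0.14,0,0,-4.41,1, 1.15,-3.08,0.14,0,0,-4.41,1, 1.15,-3.08,0.14,0,0,-4.41,1, 0,0,0,0,0,0,1]'
python3 - <<'E'
from h import *; from rig import robot,vision
o=robot.get_obs();print(o['tool_pos'],o['force'])
print(const(o['tool_pos'],np.array(o['orientation']),[.4977,.2397,.100],68.5,1))
v=vision.get_image("wrist");cv2.imwrite("pics/w1.png",v["image"][:,:,::-1])
T=v["T_tool_cam"];R=np.array(o['orientation'])
Rc=R@T[:3,:3];c=o['tool_pos']+R@T[:3,3]
w=dict(mtx=v["mtx"],R=Rc.T,t=-Rc.T@c,image=v["image"]);pickle.dump(w,open("w1.pkl","wb"))
print("pred handle top",proj(w,[.4977,.2397,.14]))
E
```

```text
time: 2.65
tool_pos: [0.4952, 0.242, 0.2007]
orientation: [[0.363, 0.932, -0.002], [0.932, -0.363, 0.001], [-0.0, -0.002, -1.0]]
force: [0.2, -0.4, 0.3]
gripper_width: 0.0856
[0.4952 0.242  0.2007] [ 0.1914 -0.4492  0.2605]
(array([-0.1239,  0.3367, 10.0724]), np.float64(0.23380173465687903))
pred handle top [[326.2256 279.3054]]
```

View pics/w1.png

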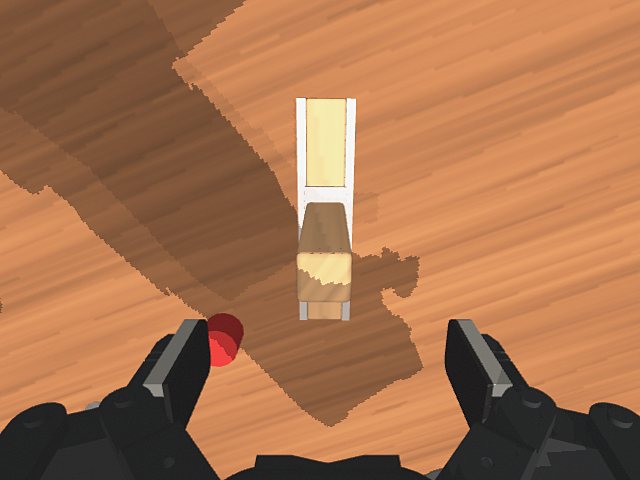

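The handle top is at about (325,277), against a prediction of (326,279), and it's square to the jaws. I'll descend and grip.

```bash
python3 -m creep '[-0.12,0.34,1.6,0,0,0.2,1, 0,0,1.8,0,0,0,1, 0,0,1.8,0,0,0,1, 0,0,1.8,0,0,0,1, 0,0,1.8,0,0,0,1, 0,0,1.7,0,0,0,1, 0,0,0,0,0,0,0.6, 0,0,0,0,0,0,0.3, 0,0,0,0,0,0,0, 0,0,0,0,0,0,0, 0,0,0,0,0,0,0, 0,0,0,0,0,0,0, 0,0,0,0,0,0,0, 0,0,0,0,0,0,0]'
```

```text
time: 3.87
tool_pos: [0.5023, 0.2368, 0.097]
orientation: [[0.374, 0.927, 0.002], [0.928, -0.374, 0.001], [0.001, 0.002, -1.0]]
force: [0.0, -0.8, 6.7]
gripper_width: 0.0277
```

```bash
python3 -m creep '[0,0,-0.3,0,0,0,0, 0,0,-0.8,0,0,0,0, 0,0,-1.2,0,0,0,0, 0,0,-1.2,0,0,0,0, 0,0,-1.2,0,0,0,0, 0,0,-0.8,0,0,0,0, 0,0,0,0,0,0,0]'
python3 - <<'E'
from h import *; from rig import robot,vision
o=robot.get_obs();print(o['tool_pos'],o['force'],L(o['tool_pos']),P(20,305,0))
print(const(o['tool_pos'],np.array(o['orientation']),P(20,305,o['tool_pos'][2]),79.54,16))
v=vision.get_image("top");cv2.imwrite("pics/t2.png",v["image"][:,:,::-1])
v=vision.get_image("side");cv2.imwrite("pics/s2.png",v["image"][:,:,::-1])
E
```

```text
time: 4.45
tool_pos: [0.5023, 0.2368, 0.1527]
orientation: [[0.374, 0.928, 0.002], [0.928, -0.374, 0.001], [0.002, 0.002, -1.0]]
force: [-0.2, 0.1, -2.9]
gripper_width: 0.0274
[0.5023 0.2368 0.1527] [-0.2423  0.1047 -2.928 ] [-158.234   484.7039] [0.6449 0.0277 0.    ]
(array([-1.    ,  1.2291,  0.0011]), np.float64(-0.7179720699792469))
```

View pics/s2.png

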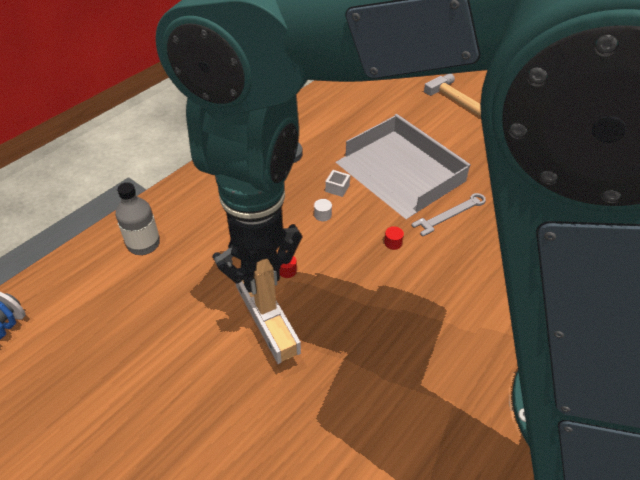

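```bash
python3 -m creep '[-0.5,0.6,0,0,0,-0.36,0, -1,1.23,0,0,0,-0.72,0, -1,1.23,0,0,0,-0.72,0, -1,1.23,0,0,0,-0.72,0, -1,1.23,0,0,0,-0.72,0, -1,1.23,0,0,0,-0.72,0, -1,1.23,0,0,0,-0.72,0, -1,1.23,0,0,0,-0.72,0, -1,1.23,0,0,0,-0.72,0, -1,1.23,0,0,0,-0.72,0, -1,1.23,0,0,0,-0.72,0, -1,1.23,0,0,0,-0.72,0, -1,1.23,0,0,0,-0.72,0, -1,1.23,0,0,0,-0.72,0, -1,1.23,0,0,0,-0.72,0, -1,1.23,0,0,0,-0.72,0, -0.5,0.63,0,0,0,-0.36,0, 0,0,0,0,0,0,0, 0,0,0,0,0,0,0]'
cat > look.py <<'E'
import sys
from h import *; from rig import robot,vision
n=sys.argv[1]
o=robot.get_obs();print(o['tool_pos'],o['force'],"local",L(o['tool_pos']),"yaw",np.degrees(np.arctan2(o['orientation'][1][0],o['orientation'][0][0])),"w",o['gripper_width'])
v=vision.get_image("wrist")
T=v["T_tool_cam"];R=np.array(o['orientation'])
Rc=R@T[:3,:3];c=o['tool_pos']+R@T[:3,3]
w=dict(mtx=v["mtx"],R=Rc.T,t=-Rc.T@c,image=v["image"])
tp=vision.get_image("top");sd=vision.get_image("side")
pickle.dump(dict(wrist=w,top=tp,side=sd),open(f"d{n}.pkl","wb"))
for k,q in dict(w=w,t=tp,s=sd).items(): cv2.imwrite(f"pics/{k}{n}.png",q["image"][:,:,::-1])
E
python3 look.py 3
```

```text
time: 6.13
tool_pos: [0.6441, 0.0274, 0.1503]
orientation: [[0.182, 0.983, -0.001], [0.983, -0.182, 0.0], [0.0, -0.001, -1.0]]
force: [-0.1, 0.8, -3.3]
gripper_width: 0.0274
[0.6441 0.0274 0.1503] [-0.1271  0.777  -3.2618] local [ 19.239  304.5348] yaw 79.52594052688262 w 0.027369184553474233
```

View pics/w3.png

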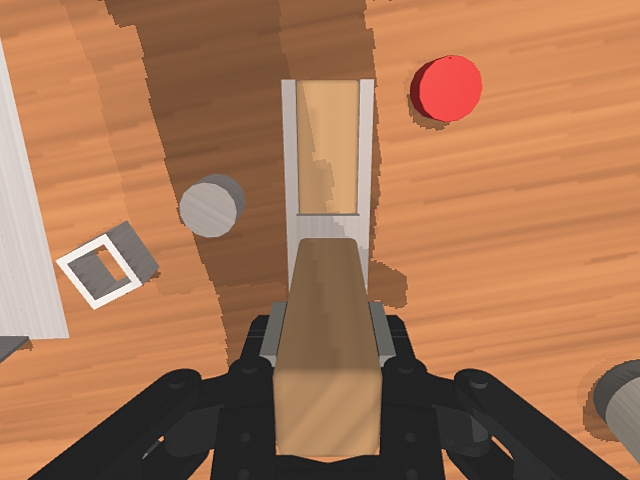

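View pics/t3.png

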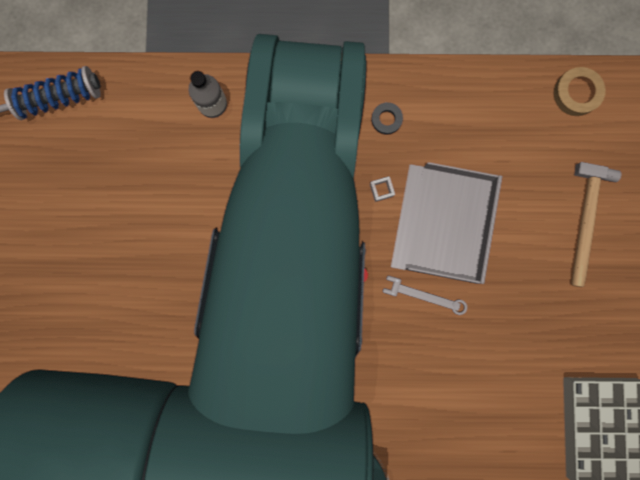

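View pics/s3.png

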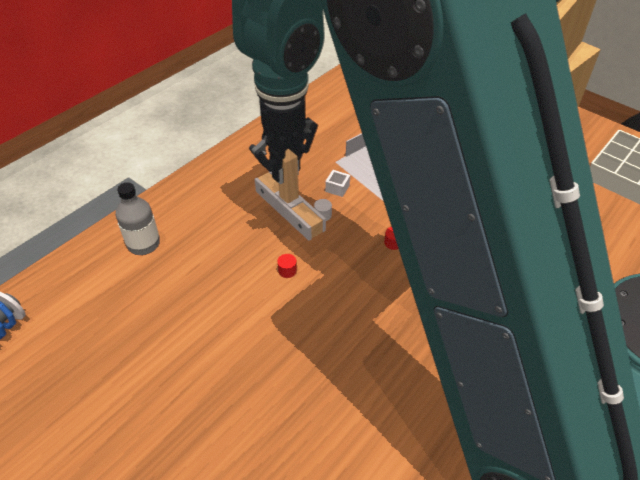

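```bash
python3 - <<'E'
from h import *
w=pickle.load(open("d3.pkl","rb"))["wrist"]
p=ray(w,[(282.5,80),(374,80),(274,368),(383,368)],.087);print([L(x) for x in p[:2]])
print([L(x) for x in ray(w,[(209,210)],.03)],"bar",[L(x) for x in ray(w,[(101,271)],.03)])
p=ray(w,[(274,368),(383,368)],.193);print([L(x) for x in p])
E
```

```text
[array([-70.86  , 284.5651]), array([-70.8566, 324.0416])]
[array([  2.9423, 230.6386])] bar [array([ 44.0913, 156.4246])]
[array([ -2.0515, 290.8573]), array([ -2.0521, 317.5156])]
```

```bash
python3 -m creep '[0,0,0.8,0,0,0,0, 0,0,1,0,0,0,0, 0,0,1,0,0,0,0, 0,0,0.9,0,0,0,0, 0,0,0.7,0,0,0,0, 0,0,0.5,0,0,0,0, 0,0,0,0,0,0,0, 0,0,0,0,0,0,0]'
```

```text
time: 6.95
tool_pos: [0.6444, 0.0275, 0.1017]
orientation: [[0.181, 0.983, -0.0], [0.983, -0.181, 0.0], [-0.0, -0.0, -1.0]]
force: [0.1, 0.1, -3.3]
gripper_width: 0.0276
```

```bash
python3 -m creep '[-0.4,0,0,0,0,0,0, -0.6,0,0,0,0,0,0, -0.6,0,0,0,0,0,0, -0.6,0,0,0,0,0,0, -0.6,0,0,0,0,0,0, -0.6,0,0,0,0,0,0, -0.6,0,0,0,0,0,0, -0.6,0,0,0,0,0,0, -0.6,0,0,0,0,0,0, -0.6,0,0,0,0,0,0, -0.6,0,0,0,0,0,0, -0.6,0,0,0,0,0,0, -0.6,0,0,0,0,0,0, -0.6,0,0,0,0,0,0, -0.6,0,0,0,0,0,0, -0.6,0,0,0,0,0,0, -0.6,0,0,0,0,0,0, -0.4,0,0,0,0,0,0]'; python3 look.py 4
```

```text
time: 8.45
tool_pos: [0.6255, -0.0755, 0.1018]
orientation: [[0.181, 0.983, -0.0], [0.983, -0.181, -0.0], [-0.0, -0.0, -1.0]]
force: [0.2, 0.4, -2.8]
gripper_width: 0.0273
[ 0.6255 -0.0755  0.1018] [ 0.1815  0.4426 -2.7587] local [ 19.6337 200.0274] yaw 79.55738109876903 w 0.027313364251483126
```

View pics/w4.png

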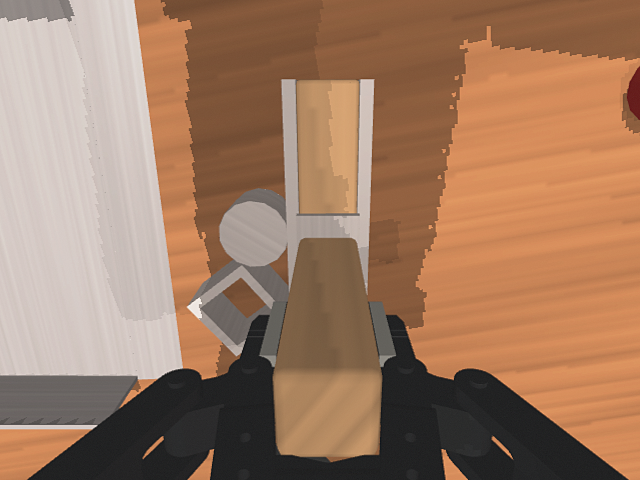

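View pics/s4.png

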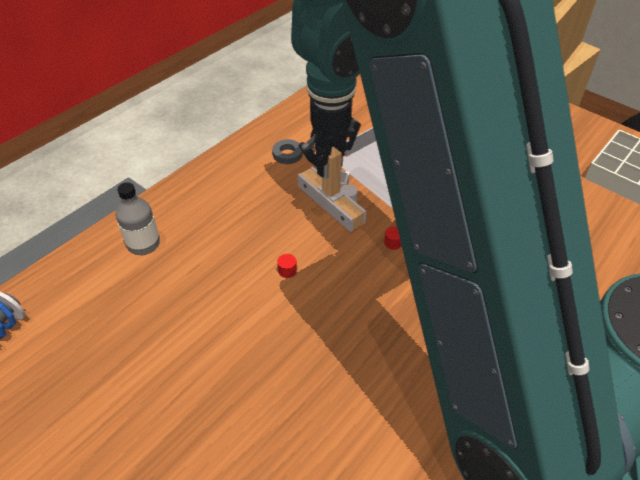

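```bash
python3 -m creep '[-0.4,0,0,0,0,0,0, -0.6,0,0,0,0,0,0, -0.6,0,0,0,0,0,0, -0.6,0,0,0,0,0,0, -0.6,0,0,0,0,0,0, -0.6,0,0,0,0,0,0, -0.6,0,0,0,0,0,0, -0.6,0,0,0,0,0,0, -0.6,0,0,0,0,0,0, -0.6,0,0,0,0,0,0, -0.6,0,0,0,0,0,0, -0.6,0,0,0,0,0,0, -0.6,0,0,0,0,0,0, -0.6,0,0,0,0,0,0, -0.6,0,0,0,0,0,0, -0.6,0,0,0,0,0,0, -0.5,0,0,0,0,0,0, -0.4,0,0,0,0,0,0]'; python3 look.py 5
```

```text
time: 10.1
tool_pos: [0.6069, -0.1767, 0.1019]
orientation: [[0.181, 0.983, 0.0], [0.983, -0.181, -0.0], [-0.0, 0.0, -1.0]]
force: [0.1, 0.1, -3.7]
gripper_width: 0.0271
[ 0.6069 -0.1767  0.1019] [ 0.0817  0.1416 -3.6575] local [19.7181 97.1023] yaw 79.55674166935677 w 0.02714732117030184
```

View pics/w5.png

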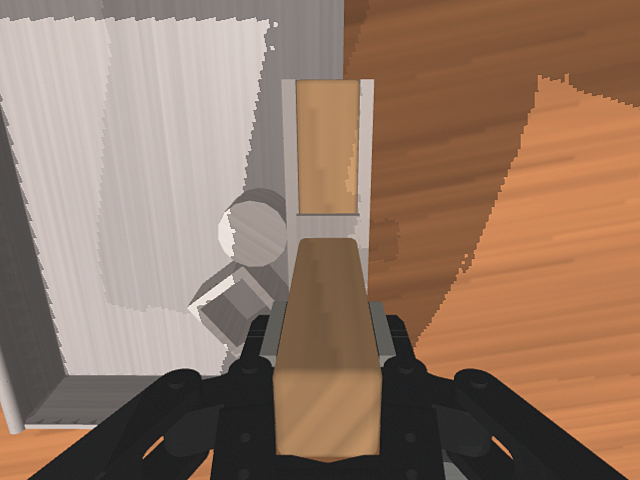

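View pics/s5.png

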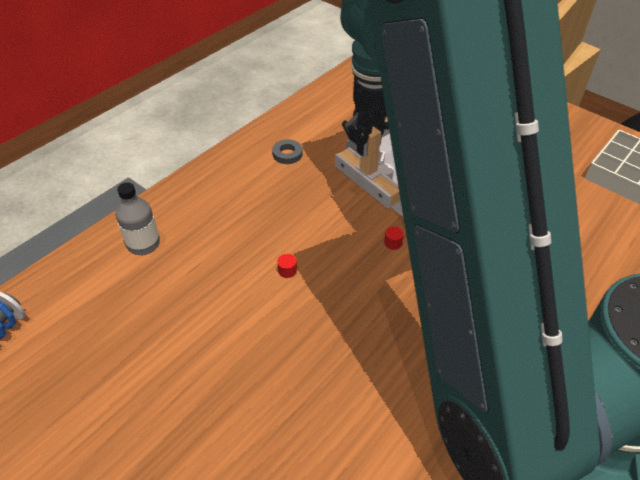

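```bash
python3 -m creep '[-0.4,0,0,0,0,0,0, -0.6,0,0,0,0,0,0, -0.6,0,0,0,0,0,0, -0.6,0,0,0,0,0,0, -0.6,0,0,0,0,0,0, -0.6,0,0,0,0,0,0, -0.6,0,0,0,0,0,0, -0.5,0,0,0,0,0,0, -0.4,0,0,0,0,0,0, -0.3,0,0,0,0,0,0, 0,0,0,0,0,0,0, 0,0,0,0,0,0,0]'; python3 look.py 6
```

```text
time: 11.25
tool_pos: [0.5976, -0.2273, 0.1019]
orientation: [[0.181, 0.983, -0.0], [0.983, -0.181, -0.0], [-0.0, -0.0, -1.0]]
force: [-0.2, -0.1, -4.5]
gripper_width: 0.0272
[ 0.5976 -0.2273  0.1019] [-0.2263 -0.1279 -4.5277] local [19.7386 45.6389] yaw 79.55848319602082 w 0.02722883874569906
```

View pics/w6.png

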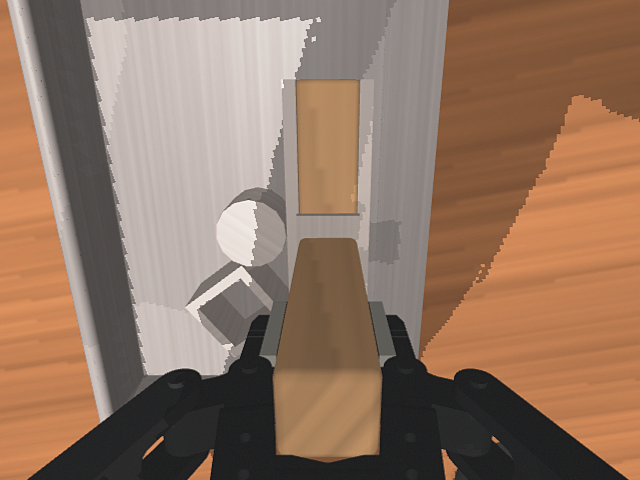

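```bash
python3 -m creep '[0.3,0,0,0,0,0,0, 0.7,0,0,0,0,0,0, 1.2,0,0,0,0,0,0, 1.4,0,0,0,0,0,0, 1.4,0,0,0,0,0,0, 1.4,0,0,0,0,0,0, 1.4,0,0,0,0,0,0, 1.4,0,0,0,0,0,0, 1.4,0,0,0,0,0,0, 1.4,0,0,0,0,0,0, 1.4,0,0,0,0,0,0, 1.4,0,0,0,0,0,0, 1.4,0,0,0,0,0,0, 1.4,0,0,0,0,0,0, 1.4,0,0,0,0,0,0, 1,0,0,0,0,0,0, 0.5,0,0,0,0,0,0, 0,0,0,0,0,0,0, 0,0,0,0,0,0,0]'; python3 look.py 7
```

```text
time: 12.98
tool_pos: [0.6348, -0.0256, 0.1018]
orientation: [[0.181, 0.984, -0.0], [0.984, -0.181, -0.0], [-0.0, -0.0, -1.0]]
force: [0.0, -1.1, -3.7]
gripper_width: 0.0276
[ 0.6348 -0.0256  0.1018] [ 0.0088 -1.0734 -3.6777] local [ 19.6776 250.7199] yaw 79.58597199580797 w 0.027606968673976728
```

View pics/t7.png

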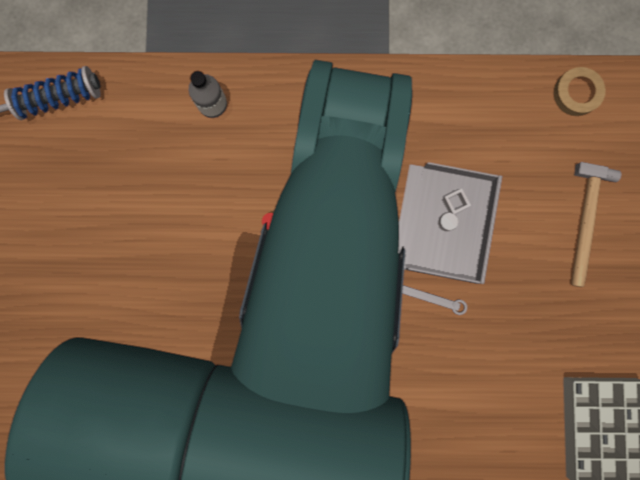

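View pics/s7.png

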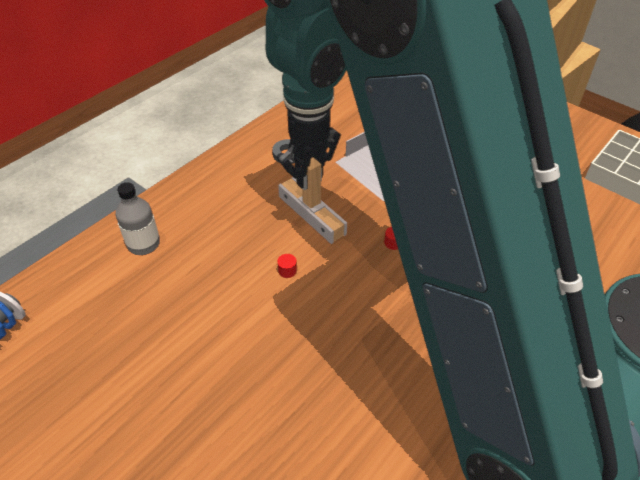

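Both offcuts lie well inside the pan: the tube is at about (457,201) and the bar at (449,222). Now I'll set the sweeper down.

```bash
python3 -m creep '[0,0,0.2,0,0,0,0, 0,0,0.15,0,0,0,0, 0,0,0.05,0,0,0,0, 0,0,0,0,0,0,0, 0,0,0,0,0,0,0]'
```

```text
time: 13.55
tool_pos: [0.6347, -0.0257, 0.0978]
orientation: [[0.181, 0.983, -0.0], [0.983, -0.181, 0.0], [0.0, -0.0, -1.0]]
force: [0.5, 0.8, -2.6]
gripper_width: 0.0272
```

```bash
python3 -m creep '[0,0,0.06,0,0,0,0, 0,0,0.04,0,0,0,0, 0,0,0,0,0,0,0, 0,0,0,0,0,0,0]'
```

```text
time: 13.88
tool_pos: [0.6347, -0.0255, 0.097]
orientation: [[0.181, 0.983, 0.0], [0.983, -0.181, -0.0], [-0.0, 0.0, -1.0]]
force: [-0.9, 0.9, -1.8]
gripper_width: 0.0271
```

```bash
python3 -m creep '[0,0,0.06,0,0,0,0, 0,0,0.04,0,0,0,0, 0,0,0,0,0,0,0, 0,0,0,0,0,0,0]'
```

```text
time: 14.22
tool_pos: [0.6348, -0.0255, 0.097]
orientation: [[0.181, 0.984, 0.001], [0.984, -0.181, -0.0], [-0.0, 0.001, -1.0]]
force: [-5.6, 1.3, 11.3]
gripper_width: 0.0274
```

```bash
python3 -m creep '[0,0,-0.06,0,0,0,0, 0,0,0,0,0,0,0, 0,0,0,0,0,0,0.4, 0,0,0,0,0,0,0.6, 0,0,0,0,0,0,0.8, 0,0,0,0,0,0,1, 0,0,0,0,0,0,1, 0,0,0,0,0,0,1, 0,0,0,0,0,0,1, 0,0,0,0,0,0,1]'
```

```text
time: 15.05
tool_pos: [0.6347, -0.0256, 0.0965]
orientation: [[0.181, 0.983, -0.0], [0.983, -0.181, 0.0], [0.0, -0.0, -1.0]]
force: [-0.1, -0.7, 0.1]
gripper_width: 0.0854
```

```bash
python3 -m creep '[0,0,-0.6,0,0,0,1, 0,0,-1.2,0,0,0,1, 0,0,-2,0,0,0,1, 0,0,-2.5,0,0,0,1, 0,0,-2.5,0,0,0,1, 0,0,-2.5,0,0,0,1, 0,0,-2.5,0,0,0,1, 0,0,-1.5,0,0,0,1, 1.5,-1,0,0,0,0,1, 3,-2,0,0,0,0,1, 3,-2,0,0,0,0,1, 3,-2,0,0,0,0,1, 3,-2,0,0,0,0,1, 3,-2,0,0,0,0,1, 3,-2,0,0,0,0,1, 3,-2,0,0,0,0,1, 1.5,-1,0,0,0,0,1, 0,0,0,0,0,0,1, 0,0,0,0,0,0,1]'; python3 look.py 8
```

```text
time: 16.63
tool_pos: [0.5198, 0.2405, 0.2493]
orientation: [[0.179, 0.984, -0.0], [0.984, -0.179, -0.0], [-0.0, -0.0, -1.0]]
force: [-0.1, 1.0, 0.3]
gripper_width: 0.0853
[0.5198 0.2405 0.2493] [-0.0848  0.9973  0.2928] local [-141.7439  491.5668] yaw 79.69860286425086 w 0.08527739520157343
```

View pics/t8.png

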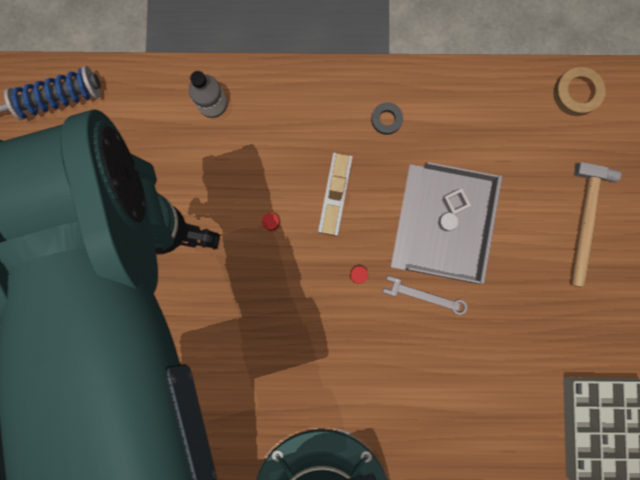

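View pics/s8.png

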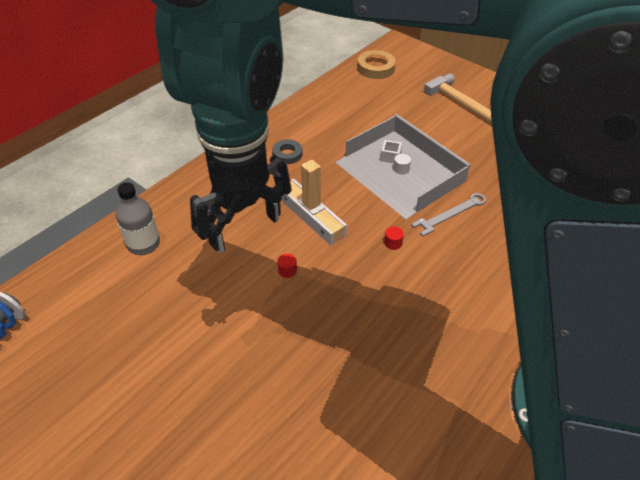

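The sweeper stands upright at (336,194). Both offcuts are in the pan, at (457,201) and (449,222), and the red decoys are still at (271,221) and (359,274). One last numeric check, then I'll hand in.

```bash
python3 - <<'E'
from h import *; from rig import robot
v=pickle.load(open("d8.pkl","rb"))["top"]
for n,p,z in [("tube",(457,201),.032),("bar",(449,222),.032),("foot",(336,194.5),.034),("red1",(271,221),.03),("red2",(359,274),.03)]:
    print(n,L(ray(v,[p],z)[0]))
print(robot.hand_in())
E
```

```text
tube [45.9789 -0.6907]
bar [-0.662   8.2177]
foot [ 11.3981 249.9392]
red1 [-68.5335 372.8653]
red2 [-142.3464  172.1598]
the job is handed in; nothing more can be done
None
```

The job is done and handed in at about 16.7 s of the 45 s allowed. I gripped the sweeper by its handle across y and lifted it over the red look-alike. I then swept the bar slug and the tube stub into the pan together, backed out, set the sweeper upright on the bench and let go.

All positions are in the pan frame, in mm:

- **Offcuts:** the last top view puts the tube at (46, -1) and the bar at (-1, 8). Both are fully inside the pan (±110 by ±75).
- **Sweeper:** it stands upright at about (11, 250), well clear of the ramp, which ends at y = 105.
- **Red look-alikes:** both are within 2 mm of where they started.
- **Gripper:** it is open and touching nothing. I saw no sign that it touched the offcuts. The highest force reading at the end of any move was about 11 N, when the sweeper met the bench.

No check failed. One measurement was off: I gripped the handle about 5 mm off its centre along the foot, so I corrected the sweep line for it.

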